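# Put a filed slide case back on the pile

### The arm

A 6-joint arm with a two-finger parallel gripper is mounted at the origin on the work surface. World frame = base frame: x ahead of the robot, y to its left, z up, the work surface at z = 0. Lengths are in mm, angles in rad, forces in N, time in s.
With the tool pointing down it reaches from about 225 to 875 mm from the base axis. Payload 3.4 kg.
Tool frame: the origin (TCP) lies midway between the tips of the shut fingers; the grasp point (between the pads) lies 19 mm behind it (hold_point_z is the distance from the TCP to the grasp point, in mm); x points along the fingers, y is the direction in which the jaws open and shut, and the axes are right-handed (so a half turn about x gives the same grasp; the last joint's range is limited). The gripper opens to 85 mm and grips with 20 to 120 N. Pads are 22 mm wide; open, the fingers measure 114 mm over their backs; the gripper's body (76 mm by 85 mm) begins 54 mm behind the grasp point. The pads swing forward as they close: fully open they stand 13 mm farther back than shut.
Start: joints at [1.171, 0.276, 1.505, -0, 1.361, -0.121], TCP at [158.257, 552.827, 231.328] pointing down, gripper open.
Joint ranges: [-2.89, 2.89], [-0.75, 2.08], [0.22, 2.7], [-1.18, 4.32], [0.11, 2.71], [-2.7, 2.7]. Speed limits (rad/s): [2.57, 2.57, 3.14, 3.14, 3.14, 3.14].

### API

Orientations are given as a unit quaternion [x, y, z, w].
In Python, from station import observe, get_image, camera_model, close_job, hold_point_z gives the robot as it stands.
- The arm moves only by the shell command python3 -m crank 'ROWS' [OPENING] [FORCE]. ROWS is JSON, a list of rows, each an object of numbers: "dx", "dy", "dz": the shift along the tool's x, y, z in m; "wx", "wy", "wz": the turn, a rotation vector about the tool's x, y, z in degrees. In form: [{"dx": .., "dy": .., "dz": .., "wx": .., "wy": .., "wz": ..}, ...]. A call has 1 to 10 rows; each row is the pose to reach, as a shift and turn from the pose measured when the call began, along the tool's axes at that moment; what a row does not reach only later rows make up. A row lasts 1/8 s, in which the tool goes at most 62.5 mm and 10.7 degrees, less where a joint would pass 70% of its speed; a pose out of reach is approached as far as the arm can. A call with a gripper value outside its range is refused whole. OPENING is the opening, from 0 (shut) to 1 (fully open), set as the call begins (- or left out, the last holds). The fingers move at their own pace and stop on an object; FORCE is the grip in N (left out, the last holds). Time passes only in rows, so rows that repeat a pose let the fingers close. It gives the time, the measured TCP pose, the force and the opening at its end, in the units of the state.
- observe(): the state, without advancing time (a new reading comes with each control period).
- get_image(name): name is "scene" or "top" or "wrist"; returns the picture (384x512x3 uint8, red, green, blue); there is no depth.
- camera_model(name): a dict with "K" (3x3 intrinsics, pixels), "T" (4x4, takes a point from camera to world coordinates); the wrist camera has in their place "tool_from_camera" (4x4, takes a point from camera to tool coordinates, whose origin is the TCP and whose axes are the tool frame's). Camera axes: x right, y down, z forward; pixel columns grow to the right and rows downward; lengths in mm; the calibration is good to about 2 mm. The wrist camera is an equidistant fisheye: a pixel r from the principal point sees the ray r / f radians off the axis. A picture is of the moment at which its call begins: read the wrist's pose just before it. camera_model takes no time and is no camera call.
- close_job(): hands the job in, once; it reports no verdict.
The state is a dict: "clock": time; "q": joint angles; "joint_velocities": joint speeds; "effort": joint torques, N m; "position": TCP position; "tcp_rot": TCP orientation; "wrist_force": force on the tool from outside, world axes, zero at the start; "ft_torque": the same for the moment, N m; "width": opening from 0.0 (shut) to 1.0 (fully open).
Only numpy, scipy, OpenCV 4.12 (cv2) and the standard library are available. Lean on these libraries where they do the work, as an engineer would, in place of code of your own. Each camera call takes 0.05 s, during which the arm holds its last target.

### The job

Take the teal slide case that stands on edge in the filing rack, lay it down flat with its white lid up on the dark pad and let go of it. Then take it again, bring it over the cradle and lower it gently, level and squarely in line with the pile of teal cases there, until you feel it touch the top of the pile, and only then let go and leave it there. Leave the orange case, the bottle and the jar where they are.

Things in the scene. Friction and masses are not known exactly. Their poses are not given: they have to be found in the camera images.
- case_center (a point): Centre of the loose teal slide case, a closed rigid box 120 mm long (its x axis), 56 mm wide (its y axis) and 28 mm thick (its z axis), about 0.13 to 0.25 kg. Its +z face is the white lid, all other faces are teal.
- rack: Steel filing rack, fixed: base 136 mm (x) by 160 mm (y) by 8 mm, origin at the centre of its underside. Two slots along its x, at y = -45 and +45 mm, 32 mm wide between thin ribs that reach 24 mm above the table. The teal case stands in one of them and the orange case in the other, lids towards the rack's -y.
- cradle: Aluminium cradle, fixed: tray 150 mm (x) by 86 mm (y), rim 24 mm high, origin at the centre of its underside on the table. Centred in it is a pile of teal cases like the loose one (120 mm along x, 56 mm along y) that cannot shift sideways; it lies on foam and gives 1 mm per 5 N. Its height differs each time and is not told: the level top is 45 to 97 mm above the table.
- pad: Dark rubber pad, fixed flat on the table: 190 mm (x) by 170 mm (y), 3 mm thick, origin at the centre of its underside.
- orange_center (a point): Centre of the loose orange slide case, same size and axes as the teal one, standing on edge in the rack's other slot. Bystander.
- bottle_center (a point): Centre, half-way up, of a loose glass reagent bottle with a blue cap, 54 mm in diameter and 105 mm tall, z up. Bystander.
- jar_center (a point): Centre, half-way up, of a loose white jar with a red cap, 60 mm in diameter and 75 mm tall, z up. Bystander.
- case: The same teal slide case as a whole; its origin is also its centre. It starts on edge in a slot of the rack: x level along the slot, +y up, lid to the side; the centre then is 36 mm above the table and the upper edge 64 mm. Lying flat it stands on its teal face with +z up. It topples by itself when it leans more than 27 degrees from standing on edge.
Mind the look-alikes: they are no part of the job. There is more than one size of the case; the job needs the smaller.

How it is judged:
By the outcome, as a careful person would: the job done as asked, in the order asked, and still so for the second after the job is handed in, with the robot touching nothing.
It also fails if it takes over 64 s, if anything falls off the work surface, if the arm or the gripper's body presses on something with over 40 N, if the wrist force passes 120 N, or if a joint passes its speed limit or range.

## Working session

There is one attempt and no reset: what is moved stays moved. The work goes in short steps, Python scripts to look and compute and a shell command to move; the robot and the scene stay as the last step left them, time stands still between calls to the robot, and variables do not carry over. Pictures are saved under pics/ and viewed, and the job is handed in when it is done.

```bash
ls; mkdir -p pics; cat > h.py <<'E'
import numpy as np,cv2
from station import observe,get_image,camera_model,hold_point_z
from scipy.spatial.transform import Rotation as R
def snap(n,f):
    im=get_image(n); cv2.imwrite('pics/'+f,im[:,:,::-1]); return im
def proj(n,P):
    m=camera_model(n);T=np.array(m['T']);p=np.linalg.inv(T)@np.append(P,1);u=np.array(m['K'])@p[:3];return u[:2]/u[2]
def ray(n,uv):
    m=camera_model(n);T=np.array(m['T']);d=T[:3,:3]@np.linalg.inv(np.array(m['K']))@np.array([uv[0],uv[1],1.]);return T[:3,3],d/np.linalg.norm(d)
def onz(n,uv,z):
    o,d=ray(n,uv);return o+d*(z-o[2])/d[2]
E
python3 - <<'E'
from h import *
print(observe()); 
for n in('scene','top','wrist'):snap(n,n+'0.png');print(n,camera_model(n))
print(hold_point_z if not callable(hold_point_z) else hold_point_z())
E
```

```text
pics
{'clock': 0.0, 'q': array([ 1.17097957e+00,  2.76596090e-01,  1.50615107e+00, -1.43767369e-05,
        1.36068781e+00, -1.21001649e-01]), 'joint_velocities': array([ 1.40494202e-03, -1.00214278e-03, -1.19705528e-03, -8.10659856e-05,
       -1.75268817e-03,  4.34234759e-04]), 'effort': array([ 2.06687626e-03, -4.16783416e+01, -2.45806789e+01, -2.80708491e-04,
        1.13067072e-02,  1.92092187e-05]), 'position': array([158.05129874, 552.29615906, 230.43193808]), 'tcp_rot': array([ 0.09762527,  0.70040954, -0.09888662,  0.70008373]), 'wrist_force': array([ 0.08410947,  0.04361546, -0.70107874]), 'ft_torque': array([-0.00870558, -0.01126763,  0.0387924 ]), 'width': 0.9997737780397908}
scene {'K': array([[497.93836237,   0.        , 253.65218211],
       [  0.        , 497.93836237, 191.29693433],
       [  0.        ,   0.        ,   1.        ]]), 'T': array([[ 4.37206032e-01,  4.89210416e-01, -7.54668175e-01,
         1.54350142e+03],
       [ 8.99342702e-01, -2.43222032e-01,  3.63353474e-01,
        -4.58424585e+02],
       [-5.79562257e-03, -8.37565646e-01, -5.46305957e-01,
  
[... 470 characters left out ...]
e-04, -2.08215353e-01, -9.78082659e-01,
         1.18334188e+03],
       [ 0.00000000e+00,  0.00000000e+00,  0.00000000e+00,
         1.00000000e+00]])}
wrist {'K': array([[297.31863964,   0.        , 256.4415694 ],
       [  0.        , 297.31863964, 189.53479032],
       [  0.        ,   0.        ,   1.        ]]), 'tool_from_camera': array([[ 3.13119234e-04, -2.79857500e-01,  9.60041500e-01,
        -1.42377326e+02],
       [ 9.99999945e-01,  1.89967939e-04, -2.70775029e-04,
        -1.77046541e-01],
       [-1.06598682e-04,  9.60041532e-01,  2.79857544e-01,
        -7.05354210e+01],
       [ 0.00000000e+00,  0.00000000e+00,  0.00000000e+00,
         1.00000000e+00]])}
18.700000000000003
```

View pics/scene0.png

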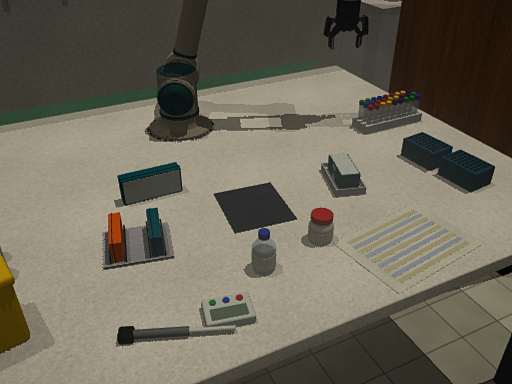

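View pics/top0.png

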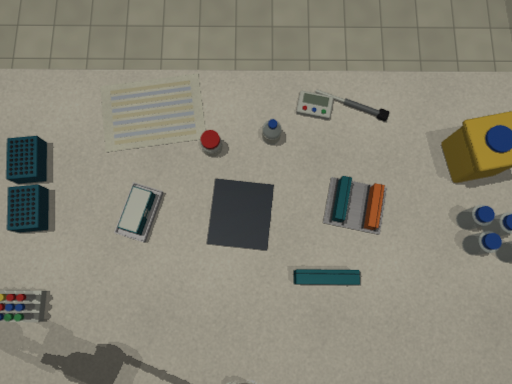

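View pics/wrist0.png

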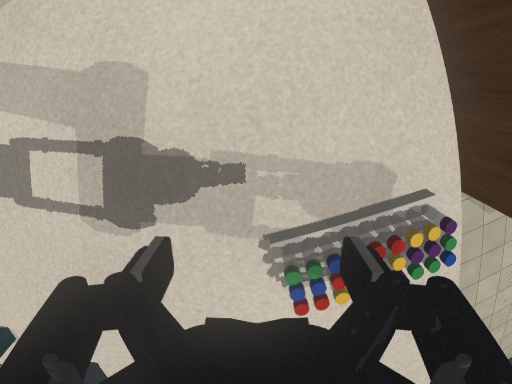

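```bash
python3 - <<'E'
import cv2,numpy as np
a=cv2.imread('pics/scene0.png');b=cv2.imread('pics/top0.png')
A=cv2.resize(a[155:275,90:200],None,fx=3.6,fy=3.6,interpolation=cv2.INTER_CUBIC)
B=cv2.resize(b[165:295,285:395],None,fx=3.6,fy=3.6,interpolation=cv2.INTER_CUBIC)
h=max(A.shape[0],B.shape[0])
p=lambda I:np.pad(I,((0,h-I.shape[0]),(0,0),(0,0)))
cv2.imwrite('pics/crop0.png',np.hstack([p(A),p(B)]))
A=cv2.resize(a[140:210,300:380],None,fx=5,fy=5,interpolation=cv2.INTER_CUBIC)
B=cv2.resize(b[175:250,105:175],None,fx=5,fy=5,interpolation=cv2.INTER_CUBIC)
h=max(A.shape[0],B.shape[0])
cv2.imwrite('pics/crop1.png',np.hstack([p(A),p(B)]))
from h import *
for n,uv,z in[('teal rack',(341,199),64),('orange',(374,207),64),('big',(327,277),90),('pad',(241,214),3),('cradle',(139,212),60),('bottle',(272,125),105),('jar',(210,139),75)]:
  print(n,onz('top',uv,z).round())
E
```

```text
teal rack [ 585. -256.   64.]
orange [ 564. -343.   64.]
big [ 378. -207.   90.]
pad [554.  15.   3.]
cradle [548. 287.  60.]
bottle [780. -69. 105.]
jar [750. 100.  75.]
```

View pics/crop0.png

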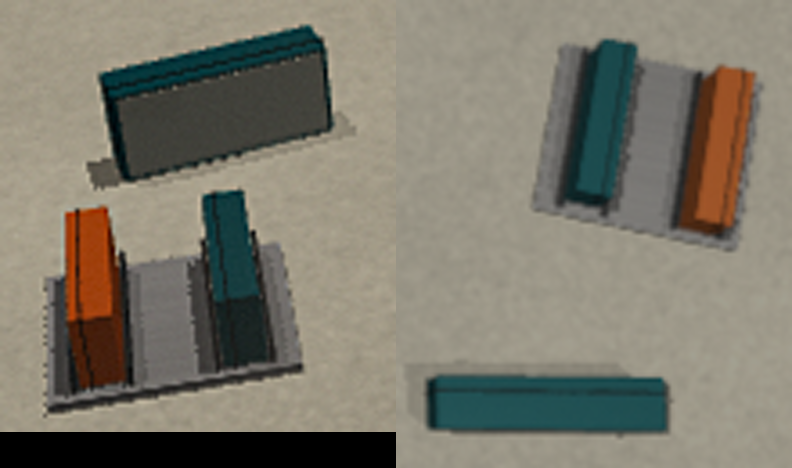

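View pics/crop1.png

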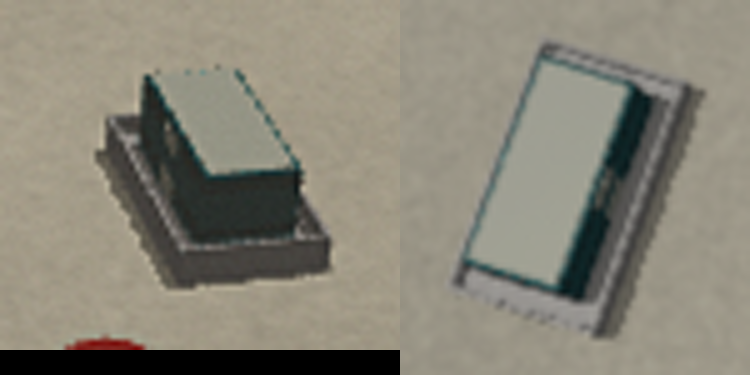

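```bash
cat >> h.py <<'E'
def tool():
    s=observe();return np.array(s['position']),R.from_quat(s['tcp_rot']).as_matrix(),s
def go(P,Rt):
    p,R0,_=tool()
    d=R0.T@(np.array(P)-p); w=R.from_matrix(R0.T@Rt).as_rotvec(degrees=True)
    print('d(m)',(d/1000).round(4),'w',w.round(2),'rows>=',max(np.linalg.norm(d)/62.5,np.linalg.norm(w)/10.7).round(1))
def down(yaw):  # tool x down, tool y at world angle yaw(deg)
    c,s=np.cos(np.radians(yaw)),np.sin(np.radians(yaw)); x=np.array([0,0,-1.]);y=np.array([c,s,0]);return np.stack([x,y,np.cross(x,y)],1)
def wproj(P,pose):
    m=camera_model('wrist');p,R0=pose;tc=np.array(m['tool_from_camera']);K=np.array(m['K'])
    t=R0.T@(np.array(P)-p);c=tc[:3,:3].T@(t-tc[:3,3]);th=np.arctan2(np.hypot(c[0],c[1]),c[2]);k=K[0,0]*th/np.hypot(c[0],c[1]);return K[:2,2]+k*c[:2]
def wray(uv,pose):
    m=camera_model('wrist');p,R0=pose;tc=np.array(m['tool_from_camera']);K=np.array(m['K'])
    q=np.array(uv)-K[:2,2];r=np.hypot(*q);th=r/K[0,0];d=np.array([*(np.sin(th)*q/max(r,1e-9)),np.cos(th)])
    return p+R0@tc[:3,3],R0@tc[:3,:3]@d
def wonz(uv,pose,z):
    o,d=wray(uv,pose);return o+d*(z-o[2])/d[2]
def wsnap(f):
    p,R0,_=tool();im=snap('wrist',f);np.save('pics/'+f[:-4]+'.npy',np.column_stack([p,R0]));return im,(p,R0)
def wpose(f):
    a=np.load('pics/'+f+'.npy');return a[:,0],a[:,1:]
E
python3 - <<'E'
from h import *
p,R0,s=tool();print(R0.round(3))
go([560,-250,230],down(np.degrees(np.arctan2(R0[1,1],R0[0,1]))-40))
for y in(80.5,-99.5):print(y);go([540,-250,230],down(y))
E
```

```text
[[-0.001  0.275  0.961]
 [-0.001  0.961 -0.275]
 [-1.    -0.001 -0.   ]]
d(m) [ 0.0014 -0.6608  0.6072] w [4.e+01 2.e-02 8.e-02] rows>= 14.4
80.5
d(m) [ 0.0015 -0.6663  0.588 ] w [-6.47 -0.02  0.08] rows>= 14.2
-99.5
d(m) [ 0.0015 -0.6663  0.588 ] w [1.7353e+02 1.3000e-01 2.0000e-02] rows>= 16.2
```

```bash
python3 -m crank '[{"dx":0,"dy":-0.2,"dz":0.176,"wx":52},{"dx":0,"dy":-0.2,"dz":0.176,"wx":52},{"dx":0,"dy":-0.2,"dz":0.176,"wx":52},{"dx":0,"dy":-0.2,"dz":0.176,"wx":52},{"dx":0,"dy":-0.4,"dz":0.35,"wx":104},{"dx":0,"dy":-0.4,"dz":0.35,"wx":104},{"dx":0,"dy":-0.4,"dz":0.35,"wx":104},{"dx":0,"dy":-0.4,"dz":0.35,"wx":104},{"dx":0,"dy":-0.4,"dz":0.35,"wx":104}]'
python3 - <<'E'
from h import *
print(tool()[2]['q'])
go([575,-265,230],down(-99.5))
E
```

```text
[ 1.17099121e+00  2.76501954e-01  1.50584001e+00  2.29923437e-05
  1.36071852e+00 -1.20994415e-01]
d(m) [ 0.0015 -0.6711  0.6258] w [1.7353e+02 1.3000e-01 2.0000e-02] rows>= 16.2$[0]: bad value
```

```bash
python3 -m crank '[{"dx":0,"dy":-0.2,"dz":0.176,"wx":52,"wy":0,"wz":0},{"dx":0,"dy":-0.2,"dz":0.176,"wx":52,"wy":0,"wz":0},{"dx":0,"dy":-0.2,"dz":0.176,"wx":52,"wy":0,"wz":0},{"dx":0,"dy":-0.2,"dz":0.176,"wx":52,"wy":0,"wz":0},{"dx":0,"dy":-0.4,"dz":0.35,"wx":104,"wy":0,"wz":0},{"dx":0,"dy":-0.4,"dz":0.35,"wx":104,"wy":0,"wz":0},{"dx":0,"dy":-0.4,"dz":0.35,"wx":104,"wy":0,"wz":0},{"dx":0,"dy":-0.4,"dz":0.35,"wx":104,"wy":0,"wz":0},{"dx":0,"dy":-0.4,"dz":0.35,"wx":104,"wy":0,"wz":0}]'
python3 - <<'E'
from h import *
print(tool()[2]['q'])
go([575,-265,230],down(-99.5))
E
```

```text
clock: 1.27
position: [385.3, 68.8, 231.1]
tcp_rot: [-0.59, -0.389, 0.591, -0.39]
wrist_force: [-0.4, 0.1, -0.6]
width: 0.998
[ 3.89406384e-04 -6.74215146e-03  1.84833047e+00 -1.99542258e-03
  1.30001637e+00  4.05847106e-01]
d(m) [0.0018 0.3059 0.2321] w [ 7.63e+01  6.00e-02 -1.00e-01] rows>= 7.1
```

```bash
python3 -m crank '[{"dx":0,"dy":0.306,"dz":0.232,"wx":76.3,"wy":0,"wz":0},{"dx":0,"dy":0.306,"dz":0.232,"wx":76.3,"wy":0,"wz":0},{"dx":0,"dy":0.306,"dz":0.232,"wx":76.3,"wy":0,"wz":0},{"dx":0,"dy":0.306,"dz":0.232,"wx":76.3,"wy":0,"wz":0},{"dx":0,"dy":0.306,"dz":0.232,"wx":76.3,"wy":0,"wz":0},{"dx":0,"dy":0.306,"dz":0.232,"wx":76.3,"wy":0,"wz":0},{"dx":0,"dy":0.306,"dz":0.232,"wx":76.3,"wy":0,"wz":0},{"dx":0,"dy":0.306,"dz":0.232,"wx":76.3,"wy":0,"wz":0},{"dx":0,"dy":0.306,"dz":0.232,"wx":76.3,"wy":0,"wz":0},{"dx":0,"dy":0.306,"dz":0.232,"wx":76.3,"wy":0,"wz":0}]'
python3 - <<'E'
from h import *
print(tool()[2]['q'])
go([575,-265,230],down(-99.5))
im,_=wsnap('w1.png')
cv2.imwrite('pics/w1b.png',cv2.resize(im[:,:,::-1],(800,600),interpolation=cv2.INTER_CUBIC))
E
```

```text
clock: 2.52
position: [574.8, -263.8, 232.2]
tcp_rot: [0.705, -0.058, -0.705, -0.057]
wrist_force: [-0.1, -1.4, 0.0]
width: 0.997
[-0.53933872  0.36185218  1.37473703 -0.00152809  1.40404507  1.19503132]
d(m) [ 0.0022  0.0012 -0.0004] w [ 0.14 -0.02 -0.1 ] rows>= 0.0
```

View pics/w1b.png

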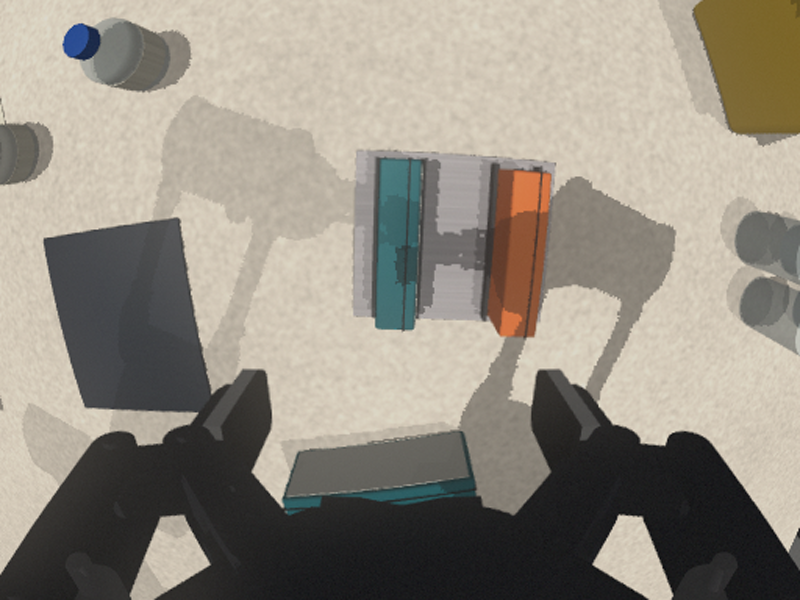

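```bash
cat > m1.py <<'E'
from h import *
im=cv2.imread('pics/w1.png');hsv=cv2.cvtColor(im,cv2.COLOR_BGR2HSV)
pose=wpose('w1')
m=cv2.inRange(hsv,(80,70,30),(100,255,255));n,l,s,c=cv2.connectedComponentsWithStats(m)
print([ (i,s[i].tolist(),c[i].round().tolist()) for i in range(1,n) if s[i][4]>60])
i=[i for i in range(1,n) if s[i][4]>300 and c[i][1]<230][0]
mm=(l==i).astype(np.uint8)
cv2.imwrite('pics/m1.png',cv2.resize(cv2.addWeighted(im,.5,cv2.merge([mm*255]*3),.5,0)[90:220,220:370],None,fx=4,fy=4))
# row-wise extents projected to z=64
L=[];Rr=[]
for v in range(s[i][1]+4,s[i][1]+s[i][3]-4,3):
    u=np.where(mm[v])[0]; L.append(wonz((u.min()-.5,v),pose,64)[:2]);Rr.append(wonz((u.max()+.5,v),pose,64)[:2])
for E_ in(L,Rr):
    E_=np.array(E_);k,b=np.polyfit(E_[:,0],E_[:,1],1);print('yaw',np.degrees(np.arctan(k)),'at x585 y',k*585+b,E_[0],E_[-1])
for v in (s[i][1],s[i][1]+s[i][3]):print(wonz((c[i][0],v-.5),pose,64))
E
python3 m1.py
```

```text
[(1, [241, 102, 21, 109, 1905], [250.0, 155.0]), (2, [259, 102, 10, 109, 654], [264.0, 155.0]), (3, [212, 301, 92, 22, 713], [268.0, 314.0]), (4, [181, 317, 25, 13, 198], [192.0, 322.0])]
yaw -11.269459736878087 at x585 y -249.47180054998339 [ 647.0477925  -261.75078858] [ 541.5199035  -241.08108293]
yaw -11.730638712069743 at x585 y -268.55149237399945 [ 643.80973938 -281.07676289] [ 538.64894494 -258.53898121]
[ 650.33931717 -270.38430724   64.        ]
[ 533.394415   -250.60767643   64.        ]
```

View pics/m1.png

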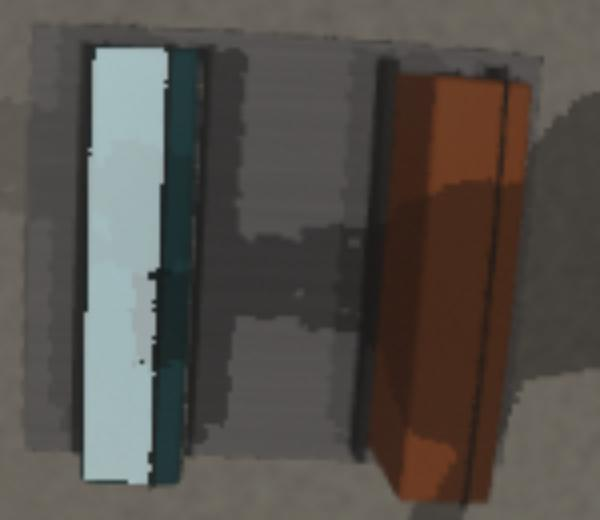

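```bash
sed -i 's/mm=(l==i).*/mm=((l==1)|(l==2)).astype(np.uint8)/' m1.py; python3 m1.py | tail -4; python3 - <<'E'
from h import *
im=cv2.imread('pics/w1.png');hsv=cv2.cvtColor(im,cv2.COLOR_BGR2HSV);pose=wpose('w1')
# rack base corners approx & pad corners via minAreaRect of dark pad in the top view
t=cv2.imread('pics/top0.png');g=cv2.cvtColor(t,cv2.COLOR_BGR2GRAY)
m=cv2.inRange(g,0,75);n,l,s,c=cv2.connectedComponentsWithStats(m)
i=l[214,241];cn=max(cv2.findContours((l==i).astype(np.uint8),0,1)[0],key=cv2.contourArea)
bx=cv2.boxPoints(cv2.minAreaRect(cn));P=np.array([onz('top',b,3) for b in bx]);print('pad',P.round(1),P.mean(0))
E
```

```text
yaw -11.269459736878087 at x585 y -249.47180054998339 [ 647.0477925  -261.75078858] [ 541.5199035  -241.08108293]
yaw -11.478281945237557 at x585 y -276.732626294588 [ 642.67440991 -288.2099149 ] [ 537.20130998 -267.26114566]
[ 650.33931717 -270.38430724   64.        ]
[ 533.394415   -250.60767643   64.        ]
pad [[470.7 109.    3. ]
 [657.8  93.8   3. ]
 [639.4 -78.1   3. ]
 [453.5 -57.4   3. ]] [555.35607916  16.80910572   3.        ]
```

```bash
python3 - <<'E'
from h import *
print(proj('top',[592,-264.5,64]), proj('scene',[592,-264.5,64]))
go([592,-264.5,90],down(-101.4)); go([592,-264.5,31],down(-101.4))
E
```

```text
[344.14779722 196.60778429] [152.54747627 221.98165849]
d(m) [ 0.1423 -0.0024 -0.0169] w [ 2.02 -0.04 -0.11] rows>= 2.3
d(m) [ 0.2013 -0.0025 -0.0169] w [ 2.02 -0.04 -0.11] rows>= 3.2
```

```bash
python3 -m crank '[{"dx":0.03,"dy":-0.0025,"dz":-0.0169,"wx":2.0,"wy":0,"wz":-0.1},{"dx":0.09,"dy":-0.0025,"dz":-0.0169,"wx":2.0,"wy":0,"wz":-0.1},{"dx":0.142,"dy":-0.0025,"dz":-0.0169,"wx":2.0,"wy":0,"wz":-0.1},{"dx":0.165,"dy":-0.0025,"dz":-0.0169,"wx":2.0,"wy":0,"wz":-0.1},{"dx":0.185,"dy":-0.0025,"dz":-0.0169,"wx":2.0,"wy":0,"wz":-0.1},{"dx":0.2,"dy":-0.0025,"dz":-0.0169,"wx":2.0,"wy":0,"wz":-0.1},{"dx":0.2,"dy":-0.0025,"dz":-0.0169,"wx":2.0,"wy":0,"wz":-0.1},{"dx":0.2,"dy":-0.0025,"dz":-0.0169,"wx":2.0,"wy":0,"wz":-0.1}]'
python3 - <<'E'
from h import *
go([592,-264.5,31],down(-101.4))
im,_=wsnap('w2.png')
E
```

```text
clock: 3.58
position: [592.6, -264.8, 33.3]
tcp_rot: [0.704, -0.07, -0.703, -0.07]
wrist_force: [-0.9, 0.2, 0.0]
width: 0.999
d(m) [ 0.0022 -0.0001  0.0007] w [ 0.05 -0.13 -0.04] rows>= 0.0
```

View pics/w2.png

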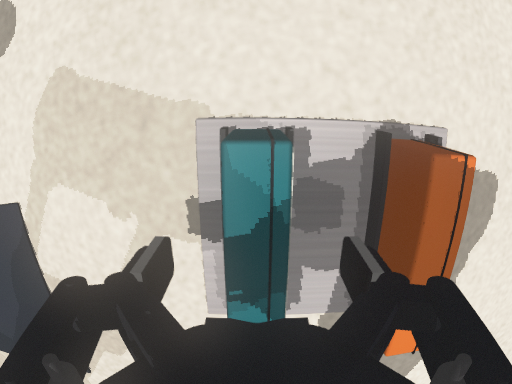

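```bash
python3 -m crank '[{"dx":0.002,"dy":0,"dz":0,"wx":0,"wy":0,"wz":0},{"dx":0.002,"dy":0,"dz":0,"wx":0,"wy":0,"wz":0},{"dx":0.002,"dy":0,"dz":0,"wx":0,"wy":0,"wz":0},{"dx":0.002,"dy":0,"dz":0,"wx":0,"wy":0,"wz":0},{"dx":0.002,"dy":0,"dz":0,"wx":0,"wy":0,"wz":0},{"dx":0.002,"dy":0,"dz":0,"wx":0,"wy":0,"wz":0},{"dx":0.002,"dy":0,"dz":0,"wx":0,"wy":0,"wz":0}]' 0 60
```

```text
clock: 4.5
position: [593.0, -265.0, 31.8]
tcp_rot: [0.705, -0.07, -0.703, -0.069]
wrist_force: [-0.6, 0.7, 4.0]
width: 0.315
```

```bash
python3 -m crank '[{"dx":-0.015,"dy":0,"dz":0,"wx":0,"wy":0,"wz":0},{"dx":-0.04,"dy":0,"dz":0,"wx":0,"wy":0,"wz":0},{"dx":-0.08,"dy":0,"dz":0,"wx":0,"wy":0,"wz":0},{"dx":-0.13,"dy":0,"dz":0,"wx":0,"wy":0,"wz":0},{"dx":-0.16,"dy":0,"dz":0,"wx":0,"wy":0,"wz":0},{"dx":-0.16,"dy":0,"dz":0,"wx":0,"wy":0,"wz":0},{"dx":-0.16,"dy":0,"dz":0,"wx":0,"wy":0,"wz":0}]'
python3 - <<'E'
from h import *
wsnap('w3.png');snap('scene','s3.png')
E
```

```text
clock: 5.38
position: [591.4, -264.1, 190.3]
tcp_rot: [0.704, -0.07, -0.703, -0.07]
wrist_force: [0.1, -0.1, -3.1]
width: 0.321
```

View pics/w3.png

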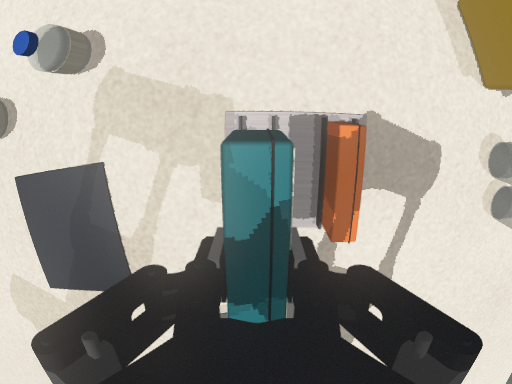

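View pics/s3.png

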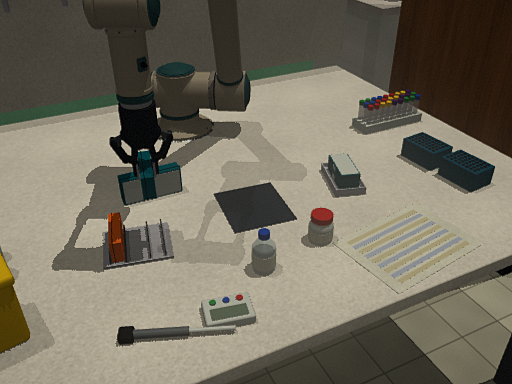

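```bash
python3 - <<'E'
from h import *
def tilt(yaw,th): return down(yaw)@R.from_euler('z',th,degrees=True).as_matrix()
p,R0,_=tool()
go([575,14,150],down(-5))
go([575,14,80],tilt(-5,50))
E
```

```text
d(m) [ 0.0396 -0.2694  0.0707] w [-9.636e+01  2.000e-02  6.000e-02] rows>= 9.0
d(m) [ 0.1096 -0.2694  0.0706] w [-89.55  41.78  37.42] rows>= 9.9
```

```bash
python3 -m crank '[{"dx":0,"dy":-0.05,"dz":0.012,"wx":-10,"wy":0,"wz":0},{"dx":0,"dy":-0.1,"dz":0.025,"wx":-20,"wy":0,"wz":0},{"dx":0.0,"dy":-0.14,"dz":0.036,"wx":-30,"wy":0,"wz":0},{"dx":0.01,"dy":-0.18,"dz":0.05,"wx":-40,"wy":0,"wz":0},{"dx":0.02,"dy":-0.22,"dz":0.06,"wx":-50,"wy":0,"wz":0},{"dx":0.03,"dy":-0.25,"dz":0.07,"wx":-60,"wy":0,"wz":0},{"dx":0.04,"dy":-0.269,"dz":0.0706,"wx":-70,"wy":0,"wz":0},{"dx":0.04,"dy":-0.269,"dz":0.0706,"wx":-80,"wy":0,"wz":0},{"dx":0.04,"dy":-0.269,"dz":0.0706,"wx":-90,"wy":0,"wz":0},{"dx":0.04,"dy":-0.269,"dz":0.0706,"wx":-96.4,"wy":0,"wz":0}]'
python3 - <<'E'
from h import *
def tilt(yaw,th): return down(yaw)@R.from_euler('z',th,degrees=True).as_matrix()
print(tool()[2]['q'].round(2))
go([575,14,150],down(-5))
go([575,14,80],tilt(-5,50))
E
```

```text
clock: 6.72
position: [574.0, 13.9, 147.8]
tcp_rot: [-0.519, -0.48, 0.521, -0.478]
wrist_force: [0.5, -0.0, -1.1]
width: 0.319
[-0.1   0.33  1.63  0.    1.18 -0.02]
d(m) [-0.0022  0.001  -0.0002] w [ 0.29 -0.03  0.25] rows>= 0.0
d(m) [ 0.0678  0.0013 -0.0002] w [ 0.26 -0.15 50.25] rows>= 4.7
```

```bash
python3 -m crank '[{"dx":0.01,"dy":0,"dz":0,"wx":0.2,"wy":0,"wz":10},{"dx":0.025,"dy":0,"dz":0,"wx":0.2,"wy":0,"wz":20},{"dx":0.04,"dy":0,"dz":0,"wx":0.2,"wy":-0.1,"wz":30},{"dx":0.055,"dy":0.001,"dz":0,"wx":0.2,"wy":-0.1,"wz":40},{"dx":0.068,"dy":0.001,"dz":0,"wx":0.2,"wy":-0.1,"wz":50},{"dx":0.068,"dy":0.001,"dz":0,"wx":0.2,"wy":-0.1,"wz":50},{"dx":0.068,"dy":0.001,"dz":0,"wx":0.2,"wy":-0.1,"wz":50}]'
python3 - <<'E'
from h import *
def tilt(yaw,th): return down(yaw)@R.from_euler('z',th,degrees=True).as_matrix()
p,R0,s=tool();print(s['q'].round(2)); print(R0.round(2))
go([575,14,80],tilt(-5,50))
# lowest case edge
E=[p+R0@np.array([23.8,-14,z]) for z in(-60,60)];print(np.round(E,1)); t=[p+R0@np.array([0,-28,0])];print(t)
go([575,14,p[2]+3+2-E[0][2]],tilt(-5,50))
wsnap('w4.png');snap('scene','s4.png')
E
```

```text
clock: 7.6
position: [554.3, 39.5, 86.9]
tcp_rot: [0.655, 0.335, -0.325, 0.595]
wrist_force: [-0.3, 0.2, -1.1]
width: 0.312
[-0.14  0.2   2.27  1.01  0.16 -1.06]
[[ 0.57  0.82 -0.03]
 [ 0.05 -0.07 -1.  ]
 [-0.82  0.56 -0.08]]
d(m) [0.016  0.015  0.0254] w [-0.61 -5.83 15.83] rows>= 1.6
[[557.8 101.5  64.3]
 [554.6 -18.   54.5]]
[array([531.19444142,  41.44226779,  71.14187022])]
d(m) [ 0.0592 -0.0145  0.0297] w [-0.61 -5.83 15.83] rows>= 1.6
```

View pics/w4.png

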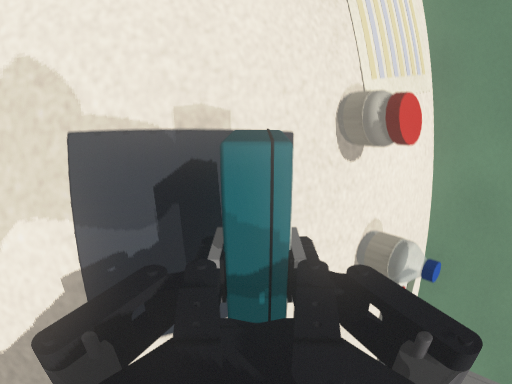

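View pics/s4.png

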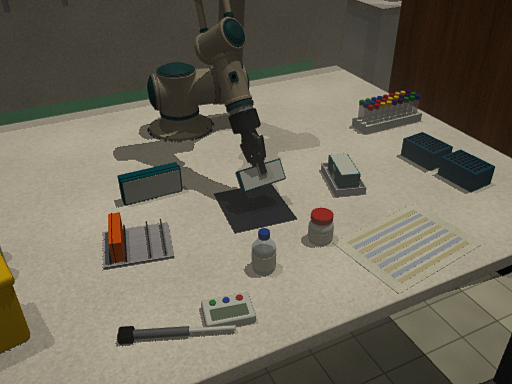

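```bash
cat >>h.py <<'E'
def tilt(yaw,th): return down(yaw)@R.from_euler('z',th,degrees=True).as_matrix()
E
python3 - <<'E'
from h import *
go([615,14,120],tilt(-5,25))
E
```

```text
d(m) [0.0055 0.071  0.0206] w [ 0.48 -5.79 -9.07] rows>= 1.2
```

```bash
python3 -m crank '[{"dx":0.003,"dy":0.035,"dz":0.01,"wx":0.2,"wy":-3,"wz":-5},{"dx":0.0055,"dy":0.071,"dz":0.0206,"wx":0.5,"wy":-5.8,"wz":-9},{"dx":0.0055,"dy":0.071,"dz":0.0206,"wx":0.5,"wy":-5.8,"wz":-9},{"dx":0.0055,"dy":0.071,"dz":0.0206,"wx":0.5,"wy":-5.8,"wz":-9}]'
python3 - <<'E'
from h import *
p,R0,s=tool();print(s['q'].round(2))
go([618,14,90],tilt(-5,45))
E
```

```text
clock: 8.2
position: [615.5, 12.1, 119.9]
tcp_rot: [0.611, 0.352, -0.408, 0.58]
wrist_force: [-0.4, 0.9, -2.3]
width: 0.317
[-0.09  0.25  1.96 -0.01  0.5   0.01]
d(m) [ 0.0281 -0.0105 -0.0023] w [-2.000e-02  3.700e-01  2.003e+01] rows>= 1.9
```

```bash
python3 - <<'E'
from h import *
go([628,14,60],tilt(-5,34))
E
```

```text
d(m) [ 0.0595 -0.0141 -0.0033] w [-0.05  0.37  9.03] rows>= 1.0
```

```bash
python3 -m crank '[{"dx":0.02,"dy":-0.005,"dz":-0.001,"wx":0,"wy":0.2,"wz":3},{"dx":0.04,"dy":-0.01,"dz":-0.002,"wx":0,"wy":0.4,"wz":6},{"dx":0.06,"dy":-0.014,"dz":-0.003,"wx":0,"wy":0.4,"wz":9},{"dx":0.06,"dy":-0.014,"dz":-0.003,"wx":0,"wy":0.4,"wz":9},{"dx":0.06,"dy":-0.014,"dz":-0.003,"wx":0,"wy":0.4,"wz":9}]'
cat > e.py <<'E'
from h import *
p,R0,s=tool();print(s['q'].round(2),s['wrist_force'].round(2),'tilt',np.degrees(np.arccos(-R0[2,0])).round(1))
print(np.round([p+R0@np.array([23.8,-14,z]) for z in(-60,60)],1))
E
python3 e.py
```

```text
clock: 8.82
position: [631.4, 13.6, 65.9]
tcp_rot: [0.637, 0.307, -0.361, 0.608]
wrist_force: [0.0, 0.1, -0.7]
width: 0.321
[-0.09  0.33  2.12  0.01  0.11 -0.01] [ 0.05  0.11 -0.69] tilt 33.6
[[638.1  73.2  38.4]
 [627.6 -46.3  38.3]]
```

```bash
python3 - <<'E'
from h import *
go([600,14,150],tilt(-5,5))
E
```

```text
d(m) [-0.0874  0.0204  0.0023] w [-4.000e-02 -2.000e-02 -2.855e+01] rows>= 2.7
```

```bash
python3 -m crank '[{"dx":-0.03,"dy":0.007,"dz":0.001,"wx":0,"wy":0,"wz":-8},{"dx":-0.06,"dy":0.014,"dz":0.002,"wx":0,"wy":0,"wz":-18},{"dx":-0.087,"dy":0.02,"dz":0.002,"wx":0,"wy":0,"wz":-28.5},{"dx":-0.087,"dy":0.02,"dz":0.002,"wx":0,"wy":0,"wz":-28.5},{"dx":-0.087,"dy":0.02,"dz":0.002,"wx":0,"wy":0,"wz":-28.5}]'
python3 - <<'E'
from h import *
p,R0,s=tool();print(s['q'].round(2))
go([565,-10,150],down(-95))
E
```

```text
clock: 9.45
position: [603.7, 13.4, 152.0]
tcp_rot: [0.544, 0.451, -0.498, 0.502]
wrist_force: [0.5, 0.3, -1.9]
width: 0.315
[-0.09  0.32  1.65 -0.    1.08 -0.  ]
d(m) [-0.0015 -0.0365  0.0267] w [89.84 -4.31 -4.38] rows>= 8.4
```

```bash
python3 -m crank '[{"dx":0,"dy":-0.01,"dz":0.007,"wx":10,"wy":-0.5,"wz":-0.5},{"dx":0,"dy":-0.02,"dz":0.014,"wx":20,"wy":-1,"wz":-1},{"dx":0,"dy":-0.03,"dz":0.02,"wx":30,"wy":-1.4,"wz":-1.5},{"dx":0,"dy":-0.036,"dz":0.027,"wx":40,"wy":-1.9,"wz":-1.9},{"dx":0,"dy":-0.036,"dz":0.027,"wx":50,"wy":-2.4,"wz":-2.4},{"dx":0,"dy":-0.036,"dz":0.027,"wx":60,"wy":-2.9,"wz":-2.9},{"dx":0,"dy":-0.036,"dz":0.027,"wx":70,"wy":-3.4,"wz":-3.4},{"dx":0,"dy":-0.036,"dz":0.027,"wx":80,"wy":-3.8,"wz":-3.9},{"dx":0,"dy":-0.036,"dz":0.027,"wx":89.8,"wy":-4.3,"wz":-4.4},{"dx":0,"dy":-0.036,"dz":0.027,"wx":89.8,"wy":-4.3,"wz":-4.4}]'
python3 - <<'E'
from h import *
p,R0,s=tool();print(s['q'].round(2))
go([560,-10,90],tilt(-95,45))
E
```

```text
clock: 10.7
position: [565.1, -10.6, 148.0]
tcp_rot: [0.707, -0.03, -0.706, -0.03]
wrist_force: [-0.9, -0.2, -1.5]
width: 0.318
[-0.14  0.32  1.66 -0.    1.16  1.51]
d(m) [ 0.058  -0.0002  0.0052] w [ 0.1  -0.09 44.97] rows>= 4.2
```

```bash
python3 -m crank '[{"dx":0.015,"dy":0,"dz":0.001,"wx":0,"wy":0,"wz":9},{"dx":0.03,"dy":0,"dz":0.003,"wx":0,"wy":0,"wz":18},{"dx":0.045,"dy":0,"dz":0.005,"wx":0.1,"wy":0,"wz":27},{"dx":0.058,"dy":0,"dz":0.005,"wx":0.1,"wy":-0.1,"wz":36},{"dx":0.058,"dy":0,"dz":0.005,"wx":0.1,"wy":-0.1,"wz":45},{"dx":0.058,"dy":0,"dz":0.005,"wx":0.1,"wy":-0.1,"wz":45},{"dx":0.058,"dy":0,"dz":0.005,"wx":0.1,"wy":-0.1,"wz":45}]'
python3 e.py; python3 - <<'E'
from h import *
p,R0,s=tool()
go([560,-10,90],tilt(-95,45))
wsnap('w5.png');snap('scene','s5.png')
E
```

```text
clock: 11.58
position: [560.3, -10.2, 90.3]
tcp_rot: [-0.641, 0.298, 0.665, -0.242]
wrist_force: [-0.7, -0.4, -0.8]
width: 0.316
[ 0.29  0.58  1.69 -0.75  1.31  2.31] [-0.65 -0.36 -0.76] tilt 44.9
[[619.5 -22.3  63.5]
 [499.9 -11.9  63.5]]
d(m) [ 0.     -0.0003  0.0003] w [ 0.05 -0.04  0.12] rows>= 0.0
```

View pics/w5.png

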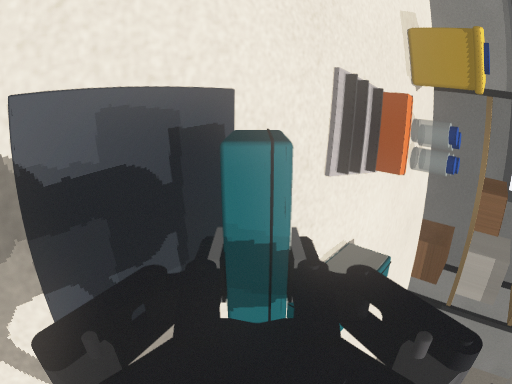

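View pics/s5.png

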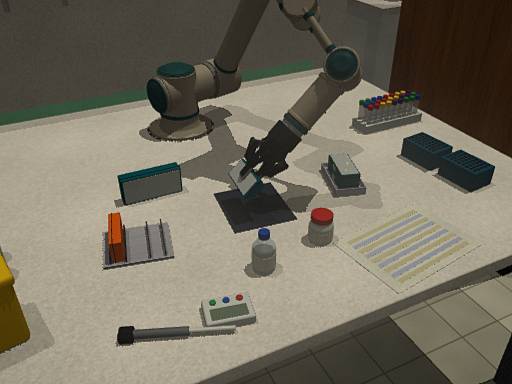

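```bash
python3 -m crank '[{"dx":0.015,"dy":-0.015,"dz":0,"wx":0,"wy":0,"wz":0.1},{"dx":0.03,"dy":-0.03,"dz":0,"wx":0,"wy":0,"wz":0.1},{"dx":0.038,"dy":-0.038,"dz":0,"wx":0,"wy":0,"wz":0.1},{"dx":0.04,"dy":-0.04,"dz":0,"wx":0,"wy":0,"wz":0.1},{"dx":0.04,"dy":-0.04,"dz":0,"wx":0,"wy":0,"wz":0.1}]'; python3 e.py
```

```text
clock: 12.3
position: [560.6, -11.0, 34.4]
tcp_rot: [-0.641, 0.299, 0.664, -0.241]
wrist_force: [-0.2, 0.4, -1.2]
width: 0.318
[ 0.29  0.65  1.73 -0.77  1.23  2.39] [-0.24  0.38 -1.17] tilt 45.0
[[619.8 -23.2   7.7]
 [500.3 -12.6   7.6]]
```

```bash
python3 -m crank '[{"dx":0.001,"dy":-0.001,"dz":0,"wx":0,"wy":0,"wz":0},{"dx":0.002,"dy":-0.002,"dz":0,"wx":0,"wy":0,"wz":0},{"dx":0.003,"dy":-0.003,"dz":0,"wx":0,"wy":0,"wz":0},{"dx":0.003,"dy":-0.003,"dz":0,"wx":0,"wy":0,"wz":0}]'; python3 e.py
```

```text
clock: 12.8
position: [560.6, -11.0, 30.2]
tcp_rot: [-0.641, 0.299, 0.664, -0.241]
wrist_force: [-0.9, 0.1, -2.0]
width: 0.318
[ 0.29  0.66  1.73 -0.77  1.23  2.4 ] [-0.93  0.07 -2.03] tilt 45.0
[[619.8 -23.2   3.5]
 [500.3 -12.6   3.3]]
```

```bash
python3 -m crank '[{"dx":0.0007,"dy":-0.0007,"dz":0,"wx":0,"wy":0,"wz":0},{"dx":0.0007,"dy":-0.0007,"dz":0,"wx":0,"wy":0,"wz":0}]'; python3 -m crank '[{"dx":0.0005,"dy":-0.0005,"dz":0,"wx":0,"wy":0,"wz":0},{"dx":0.0005,"dy":-0.0005,"dz":0,"wx":0,"wy":0,"wz":0}]'
```

```text
clock: 13.05
position: [560.7, -11.0, 29.6]
tcp_rot: [-0.641, 0.3, 0.664, -0.242]
wrist_force: [-0.9, 0.9, 2.0]
width: 0.316
clock: 13.3
position: [560.7, -11.0, 29.5]
tcp_rot: [-0.641, 0.3, 0.664, -0.242]
wrist_force: [-1.0, 2.9, 4.4]
width: 0.315
```

```bash
python3 -m crank '[{"dx":0,"dy":0,"dz":0,"wx":0,"wy":0,"wz":0},{"dx":0,"dy":0,"dz":0,"wx":0,"wy":0,"wz":0},{"dx":-0.003,"dy":0,"dz":0,"wx":0,"wy":0,"wz":0},{"dx":-0.007,"dy":0,"dz":0,"wx":0,"wy":0,"wz":0},{"dx":-0.012,"dy":0,"dz":0,"wx":0,"wy":0,"wz":0},{"dx":-0.017,"dy":0,"dz":0,"wx":0,"wy":0,"wz":0},{"dx":-0.02,"dy":0,"dz":0,"wx":0,"wy":0,"wz":0}]' 0.38; python3 - <<'E'
from h import *
wsnap('w6.png');snap('scene','s6.png')
a=cv2.imread('pics/s6.png')[150:240,200:310];cv2.imwrite('pics/s6c.png',cv2.resize(a,None,fx=5,fy=5))
E
```

```text
clock: 14.18
position: [562.1, 3.5, 44.0]
tcp_rot: [-0.641, 0.3, 0.664, -0.242]
wrist_force: [-0.1, 0.5, -0.9]
width: 0.38
```

View pics/w6.png

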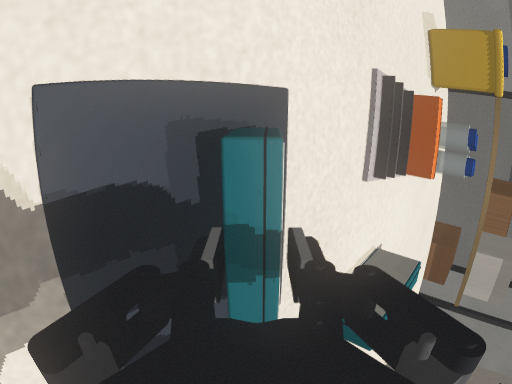

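View pics/s6c.png

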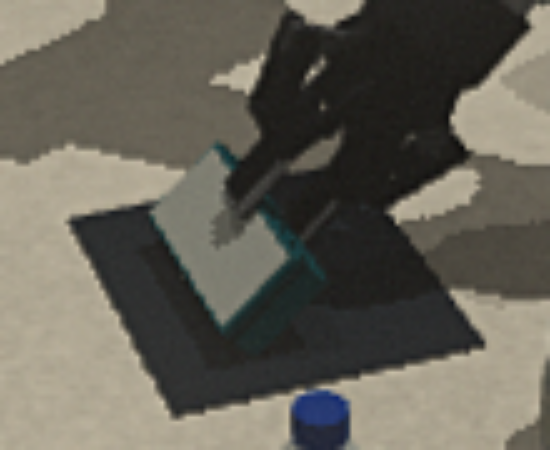

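```bash
python3 -m crank '[{"dx":0,"dy":-0.002,"dz":0,"wx":0,"wy":0,"wz":0},{"dx":0,"dy":-0.005,"dz":0,"wx":0,"wy":0,"wz":0},{"dx":0,"dy":-0.009,"dz":0,"wx":0,"wy":0,"wz":0},{"dx":0,"dy":-0.013,"dz":0,"wx":0,"wy":0,"wz":0},{"dx":0,"dy":-0.017,"dz":0,"wx":0,"wy":0,"wz":0},{"dx":0,"dy":-0.017,"dz":0,"wx":0,"wy":0,"wz":0}]' 0.5; python3 - <<'E'
from h import *
wsnap('w7.png');snap('scene','s7.png')
a=cv2.imread('pics/s7.png')[150:240,200:310];cv2.imwrite('pics/s7c.png',cv2.resize(a,None,fx=5,fy=5))
E
```

```text
clock: 15.02
position: [563.3, 15.8, 31.5]
tcp_rot: [-0.641, 0.3, 0.664, -0.242]
wrist_force: [0.5, 0.9, -0.1]
width: 0.5
```

View pics/s7c.png

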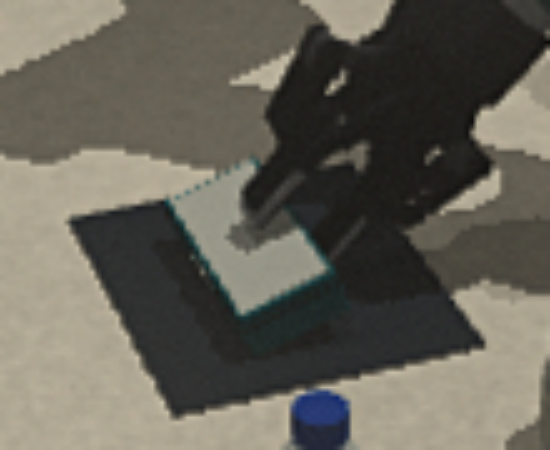

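```bash
python3 -m crank '[{"dx":-0.005,"dy":-0.004,"dz":0,"wx":0,"wy":0,"wz":0},{"dx":-0.01,"dy":-0.008,"dz":0,"wx":0,"wy":0,"wz":0},{"dx":-0.015,"dy":-0.012,"dz":0,"wx":0,"wy":0,"wz":0},{"dx":-0.022,"dy":-0.014,"dz":0,"wx":0,"wy":0,"wz":0},{"dx":-0.03,"dy":-0.014,"dz":0,"wx":0,"wy":0,"wz":0},{"dx":-0.06,"dy":-0.014,"dz":0,"wx":0,"wy":0,"wz":0},{"dx":-0.1,"dy":-0.014,"dz":0,"wx":0,"wy":0,"wz":0},{"dx":-0.12,"dy":-0.014,"dz":0,"wx":0,"wy":0,"wz":0},{"dx":-0.12,"dy":-0.014,"dz":0,"wx":0,"wy":0,"wz":0}]'; python3 - <<'E'
from h import *
wsnap('w8.png');snap('scene','s8.png');print(tool()[2]['q'].round(2))
go([550,30,220],down(-95));go([520,30,220],down(85))
E
```

```text
clock: 16.25
position: [572.3, 111.4, 107.9]
tcp_rot: [-0.643, 0.299, 0.662, -0.241]
wrist_force: [-0.0, 0.1, 0.3]
width: 0.503
[ 0.45  0.64  1.51 -0.66  1.49  2.34]
d(m) [-0.0226  0.1378  0.0137] w [ -0.07  -0.11 -45.08] rows>= 4.2
d(m) [-0.0208  0.1397  0.0436] w [166.19 -68.98   0.17] rows>= 16.8
```

View pics/w8.png

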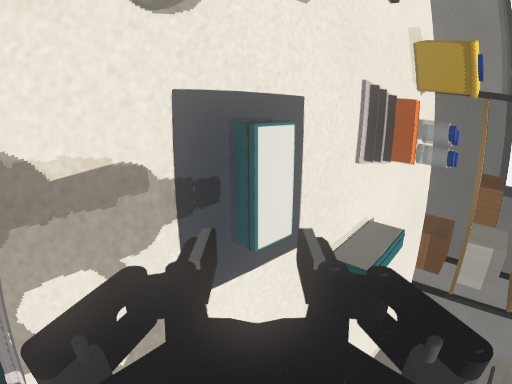

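View pics/s8.png

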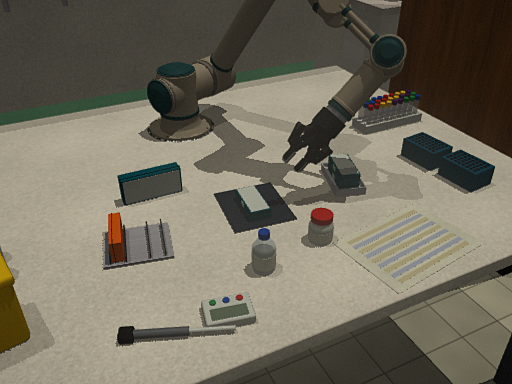

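```bash
python3 -m crank '[{"dx":-0.02,"dy":0.03,"dz":0.003,"wx":0,"wy":0,"wz":-9},{"dx":-0.022,"dy":0.07,"dz":0.007,"wx":0,"wy":0,"wz":-19},{"dx":-0.022,"dy":0.11,"dz":0.01,"wx":0,"wy":0,"wz":-29},{"dx":-0.022,"dy":0.138,"dz":0.014,"wx":0,"wy":0,"wz":-39},{"dx":-0.022,"dy":0.138,"dz":0.014,"wx":0,"wy":0,"wz":-45},{"dx":-0.022,"dy":0.138,"dz":0.014,"wx":0,"wy":0,"wz":-45},{"dx":-0.022,"dy":0.138,"dz":0.014,"wx":0,"wy":0,"wz":-45}]' 1; python3 - <<'E'
from h import *
im,pose=wsnap('w9.png');print(tool()[2]['q'].round(2))
hsv=cv2.cvtColor(im,cv2.COLOR_RGB2HSV)
m=cv2.inRange(hsv,(0,0,150),(179,40,255)); n,l,s,c=cv2.connectedComponentsWithStats(m)
print([(i,s[i].tolist()) for i in range(1,n) if s[i][4]>400])
E
```

```text
clock: 17.23
position: [548.8, 29.5, 218.5]
tcp_rot: [-0.706, 0.032, 0.707, 0.03]
wrist_force: [-0.8, 0.5, -0.2]
width: 1.002
[-0.07  0.25  1.58 -0.    1.32  1.59]
[(1, [0, 0, 512, 365, 106669]), (6, [251, 106, 46, 99, 3599]), (12, [363, 195, 49, 61, 2628]), (23, [83, 330, 51, 54, 1569]), (24, [401, 330, 30, 54, 734])]
```

View pics/w9.png

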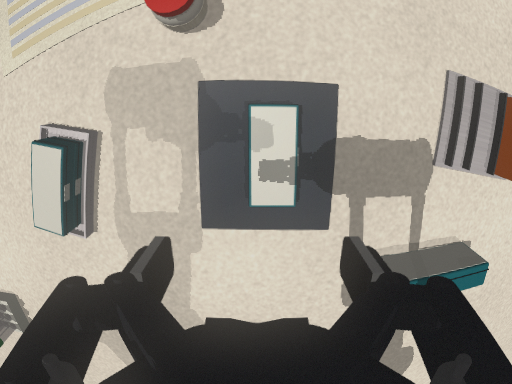

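```bash
cat > m2.py <<'E'
from h import *
im=cv2.imread('pics/w9.png');pose=wpose('w9')
g=cv2.cvtColor(im,cv2.COLOR_BGR2HSV)
m=np.zeros(im.shape[:2],np.uint8);m[98:215,243:306]=cv2.inRange(g,(0,0,60),(179,60,255))[98:215,243:306]
sat=cv2.inRange(g,(70,60,40),(110,255,255));m2=m|0
n,l,s,c=cv2.connectedComponentsWithStats(m);i=1+np.argmax(s[1:,4])
k=(l==i).astype(np.uint8);cn=max(cv2.findContours(k,0,1)[0],key=cv2.contourArea)[:,0]
P=np.array([wonz(p,pose,31)[:2] for p in cv2.convexHull(cn)[:,0].astype(float)]).astype(np.float32)
(cx,cy),wh,a=cv2.minAreaRect(P);print(cx,cy,wh,a,s[i])
print(cv2.boxPoints(((cx,cy),wh,a)).round(1))
E
python3 m2.py
```

```text
560.9600830078125 8.478425979614258 (50.29547119140625, 114.7797622680664) 84.7477798461914 [ 251  106   46  100 4470]
[[501.5 -11.3]
 [615.8 -21.8]
 [620.4  28.3]
 [506.1  38.8]]
```

```bash
python3 - <<'E'
from h import *
go([561,8.5,4],down(-95.25))
E
```

```text
d(m) [ 0.2145  0.0201 -0.014 ] w [ 0.28  0.03 -0.14] rows>= 3.5
```

```bash
python3 -m crank '[{"dx":0.05,"dy":0.02,"dz":-0.014,"wx":0.3,"wy":0,"wz":-0.1},{"dx":0.11,"dy":0.02,"dz":-0.014,"wx":0.3,"wy":0,"wz":-0.1},{"dx":0.16,"dy":0.02,"dz":-0.014,"wx":0.3,"wy":0,"wz":-0.1},{"dx":0.185,"dy":0.02,"dz":-0.014,"wx":0.3,"wy":0,"wz":-0.1},{"dx":0.2,"dy":0.02,"dz":-0.014,"wx":0.3,"wy":0,"wz":-0.1},{"dx":0.21,"dy":0.02,"dz":-0.014,"wx":0.3,"wy":0,"wz":-0.1},{"dx":0.2125,"dy":0.02,"dz":-0.014,"wx":0.3,"wy":0,"wz":-0.1},{"dx":0.2125,"dy":0.02,"dz":-0.014,"wx":0.3,"wy":0,"wz":-0.1}]'
python3 - <<'E'
from h import *
go([561,8.5,4],down(-95.25));wsnap('w10.png')
E
```

```text
clock: 18.27
position: [561.7, 8.6, 6.7]
tcp_rot: [0.707, -0.033, -0.706, -0.032]
wrist_force: [-0.0, -0.7, -0.3]
width: 0.999
d(m) [0.0027 0.0001 0.0007] w [-0.   -0.06 -0.05] rows>= 0.0
```

View pics/w10.png

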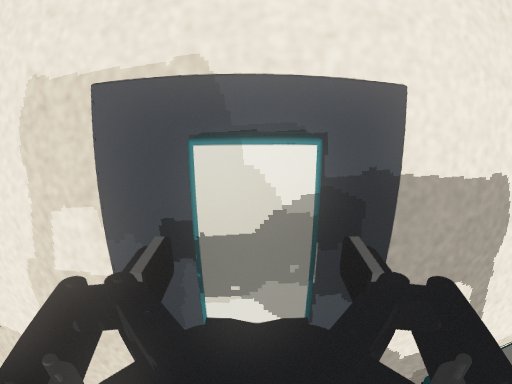

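```bash
python3 -m crank '[{"dx":0.002,"dy":0,"dz":0,"wx":0,"wy":0,"wz":0},{"dx":0.003,"dy":0,"dz":0,"wx":0,"wy":0,"wz":0},{"dx":0.003,"dy":0,"dz":0,"wx":0,"wy":0,"wz":0},{"dx":0.003,"dy":0,"dz":0,"wx":0,"wy":0,"wz":0},{"dx":0.003,"dy":0,"dz":0,"wx":0,"wy":0,"wz":0},{"dx":0.003,"dy":0,"dz":0,"wx":0,"wy":0,"wz":0}]' 0 50; python3 e.py
```

```text
clock: 19.08
position: [562.3, 8.3, 4.9]
tcp_rot: [0.707, -0.033, -0.705, -0.032]
wrist_force: [0.0, -0.4, 5.9]
width: 0.648
[-0.11  0.47  1.84 -0.    0.83  1.56] [ 0.01 -0.39  5.95] tilt 0.2
[[623.4  16.7 -18.8]
 [503.9  27.8 -19.1]]
```

```bash
python3 -m crank '[{"dx":-0.02,"dy":0,"dz":0,"wx":0,"wy":0,"wz":0},{"dx":-0.06,"dy":0,"dz":0,"wx":0,"wy":0,"wz":0},{"dx":-0.11,"dy":0,"dz":0,"wx":0,"wy":0,"wz":0},{"dx":-0.16,"dy":0,"dz":0,"wx":0,"wy":0,"wz":0},{"dx":-0.19,"dy":0,"dz":0,"wx":0,"wy":0,"wz":0},{"dx":-0.19,"dy":0,"dz":0,"wx":0,"wy":0,"wz":0},{"dx":-0.19,"dy":0,"dz":0,"wx":0,"wy":0,"wz":0}]'
cat > m3.py <<'E'
from h import *
def lid(f,x0,x1,y0,y1,smax=60,vmin=110):
    im=cv2.imread('pics/'+f);g=cv2.cvtColor(im[y0:y1,x0:x1],cv2.COLOR_BGR2HSV)
    m=cv2.inRange(g,(0,0,vmin),(179,smax,255));return im,m
out=[]
for f,box in(('top0.png',(105,175,175,250)),('w9.png',(20,110,115,245)),('scene0.png',(315,370,145,205))):
    im=cv2.imread('pics/'+f);x0,x1,y0,y1=box
    c=im[y0:y1,x0:x1];k=6;out.append(cv2.resize(c,(270,400)))
    g=cv2.cvtColor(c,cv2.COLOR_BGR2HSV)
    print(f,g[(y1-y0)//2,(x1-x0)//2])
    cv2.imwrite('pics/cr_'+f,cv2.resize(c,None,fx=5,fy=5,interpolation=cv2.INTER_CUBIC))
cv2.imwrite('pics/m3.png',np.hstack(out)[:,:800])
E
python3 m3.py
```

```text
clock: 19.95
position: [560.6, 8.6, 193.2]
tcp_rot: [-0.706, 0.033, 0.706, 0.032]
wrist_force: [-0.5, -0.3, -2.1]
width: 0.647
top0.png [ 32  22 161]
w9.png [83 33 62]
scene0.png [ 88 117  61]
```

View pics/cr_w9.png

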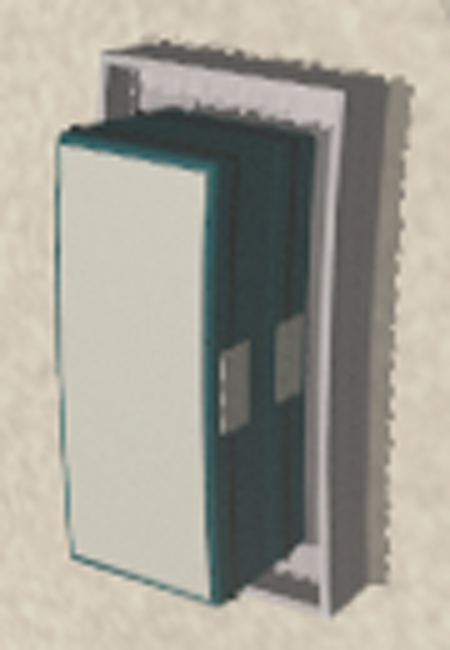

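View pics/cr_top0.png

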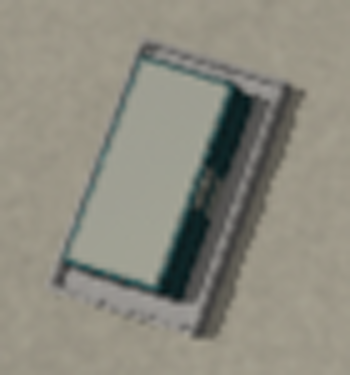

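View pics/cr_scene0.png

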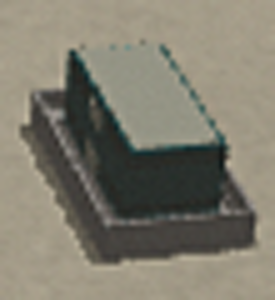

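```bash
python3 - <<'E'
from h import *
pose=wpose('w9')
W=[(60,137),(214,165),(218,604),(71,557)];T=[(140,57),(240,85),(163,289),(65,263)];S=[(223,147),(130,152),(70,50),(163,44)]
o=lambda c,a:np.array(c)/5-.4+np.array(a)
def tri(rs):
    A=np.zeros((3,3));b=np.zeros(3)
    for p,d in rs:
        d=d/np.linalg.norm(d);M=np.eye(3)-np.outer(d,d);A+=M;b+=M@p
    x=np.linalg.solve(A,b);return x,[np.linalg.norm((np.eye(3)-np.outer(d,d)/(d@d))@(x-p)) for p,d in rs]
X=[]
for a,t,s in zip(W,T,S):
    rw=wray(o(a,(20,115)),pose);rt=ray('top',o(t,(105,175)));rs=ray('scene',o(s,(315,145)))
    x,e=tri([rw,rt,rs]);X.append(x);print(x.round(1),np.round(e,1),tri([rw,rt])[0].round(1),tri([rt,rs])[0].round(1))
X=np.array(X);print(X.mean(0))
for i,j in((3,0),(2,1),(0,1),(3,2)):
    d=X[j]-X[i];print(np.linalg.norm(d[:2]),np.degrees(np.arctan2(d[1],d[0])))
E
```

```text
[619.6 308.5  56.7] [0.2 1.5 1.3] [620.1 310.   55.2] [619.7 308.5  56.8]
[604.8 254.8  59.4] [0.2 0.9 0.9] [604.4 253.7  60.7] [604.9 254.7  59.4]
[493.  289.3  58.8] [0.7 0.4 0.8] [492.9 288.5  59.5] [493.4 289.4  58.9]
[507.2 343.9  56.1] [0.9 0.9 1.6] [507.  342.5  57. ] [507.8 344.   56.3]
[556.14578325 299.11734439  57.72972971]
117.83171328102678 -17.49429553144792
117.00534856068595 -17.155411496863888
55.7395869695845 -105.41643919333717
56.46691549305021 -104.60185305484943
```

```bash
python3 - <<'E'
from h import *
go([550,175,195],down(-106.5))
E
```

```text
d(m) [-0.0019 -0.1647  0.0259] w [11.22 -0.   -0.04] rows>= 2.7
```

```bash
python3 -m crank '[{"dx":-0.002,"dy":-0.03,"dz":0.005,"wx":3,"wy":0,"wz":0},{"dx":-0.002,"dy":-0.08,"dz":0.013,"wx":6,"wy":0,"wz":0},{"dx":-0.002,"dy":-0.13,"dz":0.02,"wx":9,"wy":0,"wz":0},{"dx":-0.002,"dy":-0.155,"dz":0.025,"wx":11.2,"wy":0,"wz":0},{"dx":-0.002,"dy":-0.165,"dz":0.026,"wx":11.2,"wy":0,"wz":0},{"dx":-0.002,"dy":-0.165,"dz":0.026,"wx":11.2,"wy":0,"wz":0},{"dx":-0.002,"dy":-0.165,"dz":0.026,"wx":11.2,"wy":0,"wz":0}]'
python3 - <<'E'
from h import *
im,pose=wsnap('w11.png');print(tool()[2]['q'].round(2))
E
```

```text
clock: 20.82
position: [549.9, 174.1, 194.5]
tcp_rot: [-0.699, 0.102, 0.7, 0.101]
wrist_force: [-0.5, -0.7, -0.9]
width: 0.65
[ 0.19  0.3   1.56 -0.    1.28  2.05]
```

View pics/w11.png

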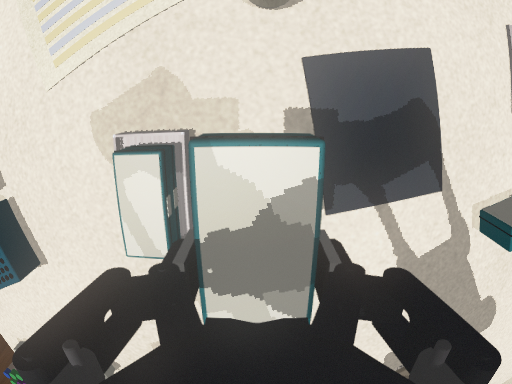

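```bash
cat > m4.py <<'E'
from h import *
import sys
f,x0,x1,y0,y1,z=sys.argv[1],*map(float,sys.argv[2:]);x0,x1,y0,y1=map(int,(x0,x1,y0,y1))
im=cv2.imread('pics/%s.png'%f);pose=wpose(f);c=im[y0:y1,x0:x1]
g=cv2.cvtColor(c,cv2.COLOR_BGR2HSV)
teal=cv2.inRange(g,(75,50,20),(105,255,255))
# lid = white comp enclosed by teal
w=cv2.inRange(g,(0,0,90),(75,45,255)); n,l,s,cc=cv2.connectedComponentsWithStats(w)
print([(i,s[i].tolist()) for i in range(1,n) if s[i][4]>200])
k=5;cv2.imwrite('pics/m4.png',cv2.resize(np.hstack([c,cv2.merge([w]*3)]),None,fx=k/2,fy=k/2))
i=max((i for i in range(1,n) if s[i][0]>0 and s[i][1]>0 and s[i][0]+s[i][2]<x1-x0),key=lambda i:s[i][4])
kk=(l==i).astype(np.uint8);cn=max(cv2.findContours(kk,0,1)[0],key=cv2.contourArea)[:,0]
P=np.array([wonz(p+[x0,y0],pose,z)[:2] for p in cn.astype(float)]).astype(np.float32)
(cx,cy),wh,a=cv2.minAreaRect(P);print(cx,cy,wh,a);B=cv2.boxPoints(((cx,cy),wh,a));print(B.round(1))
for i in range(2):print(np.degrees(np.arctan2(*(B[i+1]-B[i])[::-1])))
E
for z in 54 58 62; do python3 m4.py w11 100 192 140 270 $z;done
```

```text
[(1, [0, 0, 92, 130, 9216])]
548.0914916992188 269.1613464355469 (4.9268622398376465, 24.28126335144043) 73.0322036743164
[[535.8 270.3]
 [559.  263.3]
 [560.4 268. ]
 [537.2 275.1]]
-16.96786
73.0318
[(1, [0, 0, 92, 130, 9216])]
549.08203125 267.5321350097656 (4.857208251953125, 23.93793296813965) 73.03204345703125
[[536.9 268.7]
 [559.8 261.7]
 [561.2 266.4]
 [538.3 273.3]]
-16.967932
73.03236
[(1, [0, 0, 92, 130, 9216])]
550.072509765625 265.90301513671875 (4.7875518798828125, 23.59453582763672) 73.03215789794922
[[538.1 267.1]
 [560.7 260.2]
 [562.1 264.7]
 [539.5 271.6]]
-16.967813
73.031746
```

View pics/m4.png

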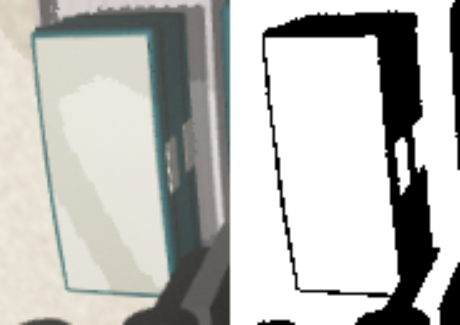

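```bash
python3 - <<'E'
from h import *
go([444,331,198],down(-107))
E
```

```text
d(m) [-0.0034 -0.1203  0.1463] w [ 0.46  0.02 -0.09] rows>= 3.0
```

```bash
python3 -m crank '[{"dx":-0.003,"dy":-0.03,"dz":0.036,"wx":0.2,"wy":0,"wz":-0.1},{"dx":-0.003,"dy":-0.07,"dz":0.08,"wx":0.4,"wy":0,"wz":-0.1},{"dx":-0.003,"dy":-0.1,"dz":0.12,"wx":0.5,"wy":0,"wz":-0.1},{"dx":-0.003,"dy":-0.12,"dz":0.146,"wx":0.5,"wy":0,"wz":-0.1},{"dx":-0.003,"dy":-0.12,"dz":0.146,"wx":0.5,"wy":0,"wz":-0.1},{"dx":-0.003,"dy":-0.12,"dz":0.146,"wx":0.5,"wy":0,"wz":-0.1},{"dx":-0.003,"dy":-0.12,"dz":0.146,"wx":0.5,"wy":0,"wz":-0.1}]'
python3 - <<'E'
from h import *
im,pose=wsnap('w12.png');print(tool()[2]['q'].round(2))
E
```

```text
clock: 21.75
position: [445.1, 329.5, 197.6]
tcp_rot: [0.699, -0.105, -0.699, -0.105]
wrist_force: [-0.0, 0.6, -1.4]
width: 0.641
[ 0.51  0.27  1.61 -0.    1.27  2.38]
```

View pics/w12.png

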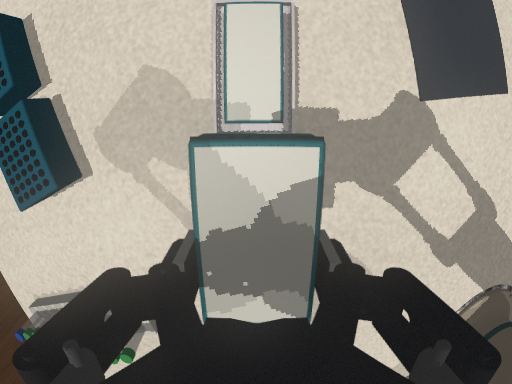

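```bash
python3 - <<'E'
from h import *
im=cv2.imread('pics/w12.png');pose=wpose('w12')
cv2.imwrite('pics/c12.png',cv2.resize(im[0:150,190:330],None,fx=4,fy=4,interpolation=cv2.INTER_CUBIC))
g=cv2.cvtColor(im,cv2.COLOR_BGR2HSV);teal=cv2.inRange(g,(75,70,20),(105,255,255))
for z in(54,58,62):
  r=[]
  for v in range(10,118,6):
    t=np.where(teal[v,212:296])[0]+212
    L=[u for u in t if u<245];Q=[u for u in t if u>265]
    if L and Q: r.append((wonz((min(L)-.5,v),pose,z)[:2],wonz((max(Q)+.5,v),pose,z)[:2],v,min(L),max(Q)))
  if z==54: print([x[2:] for x in r])
  a=np.array([x[0] for x in r]);b=np.array([x[1] for x in r])
  for e in(a,b):
    vx,vy,x0,y0=cv2.fitLine(e.astype(np.float32),cv2.DIST_HUBER,0,.01,.01).ravel();k=vy/vx
    print(z,'yaw',np.degrees(np.arctan(k)),'y@556',y0+k*(556-x0))
for u in(240,255,270):
  t=np.where(teal[:130,u])[0];print(u,t[:3],t[-3:],[wonz((u,v),pose,58)[:2].round(1) for v in(t[0]-.5,t[-1]+.5)])
E
```

```text
[(10, np.int64(224), np.int64(281)), (16, np.int64(225), np.int64(281)), (22, np.int64(224), np.int64(281)), (28, np.int64(224), np.int64(282)), (34, np.int64(224), np.int64(282)), (40, np.int64(224), np.int64(282)), (46, np.int64(224), np.int64(281)), (52, np.int64(224), np.int64(282)), (58, np.int64(224), np.int64(282)), (64, np.int64(225), np.int64(282)), (70, np.int64(224), np.int64(282)), (76, np.int64(224), np.int64(282)), (82, np.int64(224), np.int64(282)), (88, np.int64(225), np.int64(282)), (94, np.int64(225), np.int64(282)), (100, np.int64(225), np.int64(282)), (106, np.int64(225), np.int64(282))]
54 yaw -16.461945 y@556 327.34708
54 yaw -16.736956 y@556 269.42905
58 yaw -16.462366 y@556 326.9048
58 yaw -16.736712 y@556 269.79346
62 yaw -16.462332 y@556 326.46237
62 yaw -16.736841 y@556 270.1578
240 [  2 121 122] [  2 121 122] [array([616.5, 292.7]), array([502.5, 327.7])]
255 [  2 121 122] [  2 121 122] [array([612.1, 279.2]), array([498.3, 314.3])]
270 [  2 121 122] [  2 121 122] [array([608. , 265.6]), array([494.2, 300.7])]
```

View pics/c12.png

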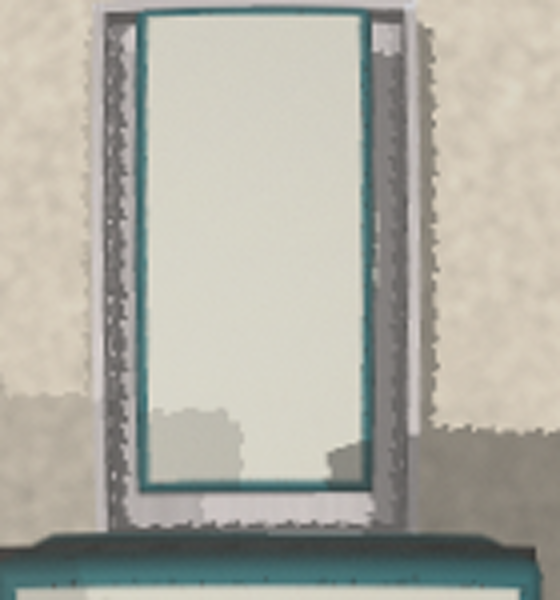

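```bash
python3 - <<'E'
from h import *
im=cv2.imread('pics/w12.png');g=cv2.cvtColor(im,cv2.COLOR_BGR2HSV);pose=wpose('w12');p,R0=pose
print([(v,g[v,256].tolist()) for v in range(128,152)])
for v in(139,141,143,145):
    o,d=wray((256,v),pose);ot=R0.T@(o-p);dt=R0.T@d;t=ot+dt*(-26.1-ot[0])/dt[0];print(v,t.round(1))
for v in(170,220):
    r=g[v,180:335];te=[u+180 for u in range(155) if 75<r[u,0]<105 and r[u,1]>70 and r[u,2]>60];print(v,te[:2],te[-2:])
    for u in(te[0],te[-1]):
        o,d=wray((u,v),pose);ot=R0.T@(o-p);dt=R0.T@d;print((ot+dt*(-26.1-ot[0])/dt[0]).round(1))
print(np.degrees(np.arctan2(R0[1,1],R0[0,1])), R0.round(4))
E
```

```text
[(128, [6, 13, 203]), (129, [7, 12, 199]), (130, [11, 12, 173]), (131, [13, 12, 148]), (132, [15, 4, 115]), (133, [88, 36, 92]), (134, [90, 40, 70]), (135, [86, 25, 70]), (136, [75, 7, 70]), (137, [87, 33, 70]), (138, [90, 44, 75]), (139, [93, 64, 84]), (140, [92, 79, 94]), (141, [92, 94, 103]), (142, [91, 96, 111]), (143, [93, 102, 120]), (144, [92, 84, 103]), (145, [91, 92, 111]), (146, [81, 29, 169]), (147, [35, 15, 205]), (148, [26, 18, 213]), (149, [26, 18, 214]), (150, [26, 18, 213]), (151, [26, 19, 213])]
139 [-26.1   0.  -58.1]
141 [-26.1   0.  -57.3]
143 [-26.1   0.  -56.5]
145 [-26.1   0.  -55.7]
170 [190, 191] [322, 323]
[-26.1 -26.8 -45.7]
[-26.1  27.3 -45.7]
220 [194, 195] [316, 317]
[-26.1 -26.5 -23.9]
[-26.1  26.1 -23.9]
-107.14455750488757 [[ 2.000e-04 -2.948e-01 -9.556e-01]
 [-2.000e-04 -9.556e-01  2.948e-01]
 [-1.000e+00  1.000e-04 -2.000e-04]]
```

```bash
python3 - <<'E'
from h import *
go([556.9,298,195],down(-106.6)); go([556.9,298,82],down(-106.6))
E
```

```text
d(m) [ 0.0026 -0.0028 -0.1162] w [-0.54 -0.   -0.  ] rows>= 1.9
d(m) [ 0.1156 -0.0028 -0.1162] w [-0.54 -0.   -0.  ] rows>= 2.6
```

```bash
python3 -m crank '[{"dx":0,"dy":-0.0028,"dz":-0.03,"wx":-0.2,"wy":0,"wz":0},{"dx":0,"dy":-0.0028,"dz":-0.07,"wx":-0.5,"wy":0,"wz":0},{"dx":0,"dy":-0.0028,"dz":-0.105,"wx":-0.5,"wy":0,"wz":0},{"dx":0.02,"dy":-0.0028,"dz":-0.116,"wx":-0.5,"wy":0,"wz":0},{"dx":0.05,"dy":-0.0028,"dz":-0.116,"wx":-0.5,"wy":0,"wz":0},{"dx":0.08,"dy":-0.0028,"dz":-0.116,"wx":-0.5,"wy":0,"wz":0},{"dx":0.1,"dy":-0.0028,"dz":-0.116,"wx":-0.5,"wy":0,"wz":0},{"dx":0.113,"dy":-0.0028,"dz":-0.116,"wx":-0.5,"wy":0,"wz":0},{"dx":0.113,"dy":-0.0028,"dz":-0.116,"wx":-0.5,"wy":0,"wz":0},{"dx":0.113,"dy":-0.0028,"dz":-0.116,"wx":-0.5,"wy":0,"wz":0}]'
python3 - <<'E'
from h import *
go([556.9,298,70],down(-106.6));print(tool()[2]['wrist_force'],tool()[1].round(3))
snap('scene','s13.png');snap('top','t13.png')
a=cv2.imread('pics/s13.png')[125:215,290:390];b=cv2.imread('pics/t13.png')[165:255,95:195]
cv2.imwrite('pics/c13.png',cv2.resize(np.hstack([a,b]),None,fx=4,fy=4,interpolation=cv2.INTER_CUBIC))
E
```

```text
clock: 23.05
position: [557.1, 298.3, 85.3]
tcp_rot: [0.7, -0.102, -0.699, -0.103]
wrist_force: [-0.1, -0.8, -1.4]
width: 0.64
d(m) [0.0153 0.0004 0.0001] w [-0.05 -0.06  0.05] rows>= 0.2
[-0.07560327 -0.77141243 -1.42794098] [[ 0.001 -0.286 -0.958]
 [ 0.001 -0.958  0.286]
 [-1.    -0.001 -0.001]]
```

View pics/c13.png

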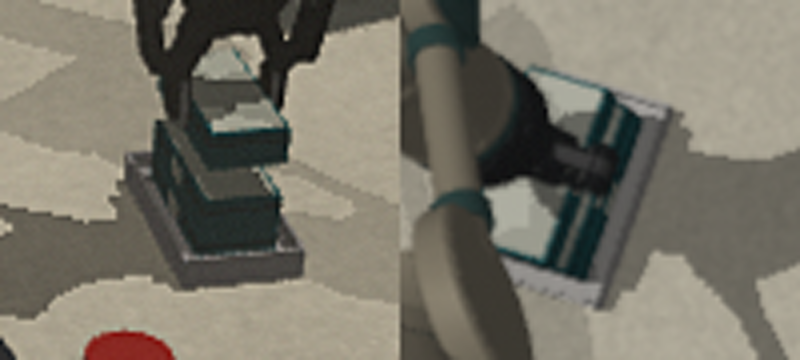

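```bash
python3 -m crank '[{"dx":0.005,"dy":0,"dz":0,"wx":0,"wy":-0.06,"wz":0.05},{"dx":0.01,"dy":0,"dz":0,"wx":0,"wy":-0.06,"wz":0.05},{"dx":0.015,"dy":0,"dz":0,"wx":0,"wy":-0.06,"wz":0.05},{"dx":0.018,"dy":0,"dz":0,"wx":0,"wy":-0.06,"wz":0.05},{"dx":0.02,"dy":0,"dz":0,"wx":0,"wy":-0.06,"wz":0.05},{"dx":0.02,"dy":0,"dz":0,"wx":0,"wy":-0.06,"wz":0.05}]'; python3 -m crank '[{"dx":0.001,"dy":0,"dz":0,"wx":0,"wy":0,"wz":0},{"dx":0.002,"dy":0,"dz":0,"wx":0,"wy":0,"wz":0},{"dx":0.002,"dy":0,"dz":0,"wx":0,"wy":0,"wz":0}]'
```

```text
clock: 23.9
position: [557.3, 298.4, 65.5]
tcp_rot: [0.7, -0.102, -0.7, -0.102]
wrist_force: [0.6, 0.2, -1.1]
width: 0.644
clock: 24.28
position: [557.3, 298.3, 63.5]
tcp_rot: [0.7, -0.102, -0.7, -0.102]
wrist_force: [-0.4, 0.3, -1.5]
width: 0.645
```

```bash
python3 -m crank '[{"dx":0.001,"dy":0,"dz":0,"wx":0,"wy":0,"wz":0},{"dx":0.0015,"dy":0,"dz":0,"wx":0,"wy":0,"wz":0}]';python3 -m crank '[{"dx":0.001,"dy":0,"dz":0,"wx":0,"wy":0,"wz":0},{"dx":0.001,"dy":0,"dz":0,"wx":0,"wy":0,"wz":0}]'
```

```text
clock: 24.52
position: [557.3, 298.3, 61.9]
tcp_rot: [0.7, -0.102, -0.7, -0.102]
wrist_force: [1.3, -0.8, -2.4]
width: 0.646
clock: 24.78
position: [557.3, 298.4, 61.0]
tcp_rot: [0.7, -0.102, -0.7, -0.102]
wrist_force: [-0.7, 0.1, -0.5]
width: 0.646
```

Still no contact; correct the small lateral drift (see `go`) and keep stepping down.

```bash
python3 -m crank '[{"dx":0.001,"dy":0.0004,"dz":0.0003,"wx":0,"wy":0,"wz":0},{"dx":0.001,"dy":0.0004,"dz":0.0003,"wx":0,"wy":0,"wz":0}]';python3 -m crank '[{"dx":0.001,"dy":0,"dz":0,"wx":0,"wy":0,"wz":0},{"dx":0.001,"dy":0,"dz":0,"wx":0,"wy":0,"wz":0}]'
```

```text
clock: 25.02
position: [557.3, 298.3, 60.5]
tcp_rot: [0.7, -0.102, -0.699, -0.103]
wrist_force: [0.5, 0.3, 1.9]
width: 0.644
clock: 25.28
position: [557.4, 298.3, 59.9]
tcp_rot: [0.7, -0.102, -0.699, -0.103]
wrist_force: [-0.3, 0.1, 4.3]
width: 0.643
```

```bash
python3 -m crank '[{"dx":0.001,"dy":0,"dz":0,"wx":0,"wy":0,"wz":0},{"dx":0.001,"dy":0,"dz":0,"wx":0,"wy":0,"wz":0}]'
```

```text
clock: 25.52
position: [557.4, 298.4, 59.5]
tcp_rot: [0.7, -0.102, -0.699, -0.103]
wrist_force: [-1.3, -0.0, 6.0]
width: 0.648
```

```bash
python3 - <<'E'
from h import *
s=tool()[2];print(s['wrist_force'],s['ft_torque'])
snap('scene','s14.png');snap('top','t14.png')
a=cv2.imread('pics/s14.png')[135:205,310:380];b=cv2.imread('pics/t14.png')[175:245,105:175]
cv2.imwrite('pics/c14.png',cv2.resize(np.hstack([a,b]),None,fx=5.5,fy=5.5,interpolation=cv2.INTER_CUBIC))
E
```

```text
[-1.25998944 -0.0115326   5.96870128] [-0.22886825  0.25653117 -0.03846074]
```

View pics/c14.png

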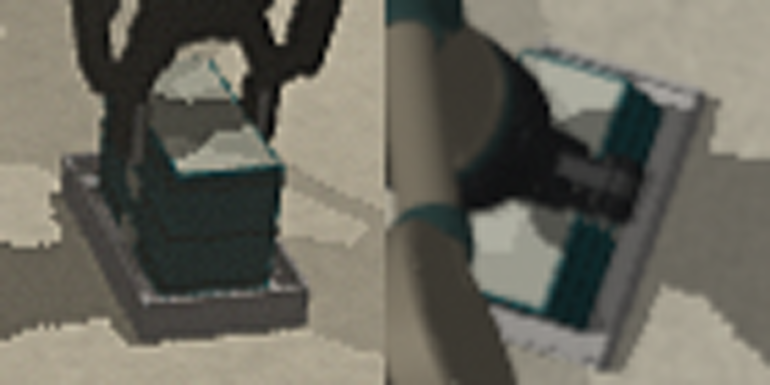

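```bash
python3 -m crank '[{"dx":0,"dy":0,"dz":0,"wx":0,"wy":0,"wz":0},{"dx":0,"dy":0,"dz":0,"wx":0,"wy":0,"wz":0},{"dx":0,"dy":0,"dz":0,"wx":0,"wy":0,"wz":0},{"dx":0,"dy":0,"dz":0,"wx":0,"wy":0,"wz":0},{"dx":0,"dy":0,"dz":0,"wx":0,"wy":0,"wz":0}]' 1; python3 -m crank '[{"dx":-0.01,"dy":0,"dz":0,"wx":0,"wy":0,"wz":0},{"dx":-0.03,"dy":0,"dz":0,"wx":0,"wy":0,"wz":0},{"dx":-0.07,"dy":0,"dz":0,"wx":0,"wy":0,"wz":0},{"dx":-0.12,"dy":0,"dz":0,"wx":0,"wy":0,"wz":0},{"dx":-0.17,"dy":0,"dz":0,"wx":0,"wy":0,"wz":0},{"dx":-0.17,"dy":0,"dz":0,"wx":0,"wy":0,"wz":0},{"dx":-0.17,"dy":0,"dz":0,"wx":0,"wy":0,"wz":0}]'
python3 - <<'E'
from h import *
wsnap('w15.png');snap('scene','s15.png')
a=cv2.imread('pics/s15.png')
cv2.imwrite('pics/c15.png',cv2.resize(a[125:215,300:390],None,fx=5,fy=5,interpolation=cv2.INTER_CUBIC))
E
```

```text
clock: 26.25
position: [557.4, 298.3, 59.4]
tcp_rot: [0.7, -0.102, -0.699, -0.103]
wrist_force: [-0.1, 0.5, -0.7]
width: 0.999
clock: 27.12
position: [556.7, 298.1, 229.6]
tcp_rot: [0.7, -0.102, -0.699, -0.103]
wrist_force: [-0.2, -0.7, -0.3]
width: 1.002
```

View pics/c15.png

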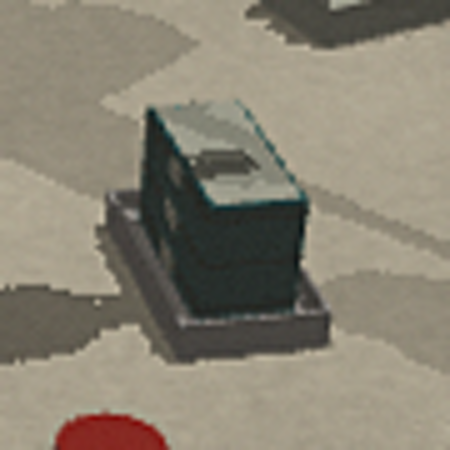

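View pics/w15.png

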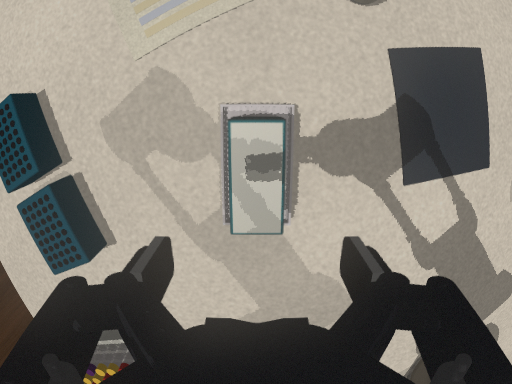

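View pics/s15.png

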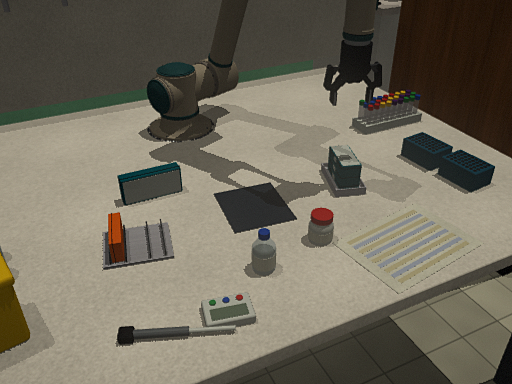

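```bash
python3 - <<'E'
from h import *
im=cv2.imread('pics/w15.png');pose=wpose('w15');g=cv2.cvtColor(im,cv2.COLOR_BGR2HSV)
teal=cv2.inRange(g,(75,60,20),(105,255,255));z=87;A=[];B=[]
for v in range(128,228,5):
    t=np.where(teal[v,222:294])[0]+222;L=[u for u in t if u<245];Q=[u for u in t if u>272]
    if L and Q:A.append(wonz((max(L)+.5,v),pose,z)[:2]);B.append(wonz((min(Q)-.5,v),pose,z)[:2])
for e in(A,B):
    vx,vy,x0,y0=cv2.fitLine(np.float32(e),cv2.DIST_HUBER,0,.01,.01).ravel();k=vy/vx;print(np.degrees(np.arctan(k)),y0+k*(555.5-x0))
t=np.where(teal[100:245,257])[0]+100;print(t,wonz((257,t[-1]+.5),pose,z),wonz((257,121),pose,z))
E
```

```text
-16.656233 324.84613
-16.667252 271.94373
[120 121] [610.47522375 281.34162428  87.        ] [610.93586497 281.20410264  87.        ]
```

```bash
python3 -c "
from station import close_job
print(close_job())"
```

```text
the job is handed in; nothing more can be done
None
```

The teal case is on the cradle pile, lid up, and the job is handed in at about 27 s. No verdict was reported.

**What I did:** I lifted the 120 mm teal case out of the rack and left the larger look-alike on the table alone. On the pad I set its lower edge down at about 45°, let it rest on the lower finger, and lowered it lid up and flat. I then let go and backed away before taking it again from above. Over the cradle I lowered it level until the wrist force rose from about -1 N to +6 N. That puts the pile top at roughly 59 mm, close to the 55–58 mm I estimated from the pictures. Only then did I open the gripper and lift clear.

**Last checks:**

| Check | Placed case | Pile |
|---|---|---|
| Yaw | -16.7° | -16.6° |
| Sideways centre, y at x = 555.5 mm | 298.4 mm | about 298.5 mm |

- **Lengthwise:** the far end reads about 2 mm short of where it should be, which is within the calibration error.
- **Bystanders:** the orange case, the bottle and the jar look unmoved in the last scene picture, by eye only. The gripper was open and clear of everything.

**What did not go to plan:** my first try tilted the case outwards, away from the robot, and ran into a wrist joint limit (q5). I lifted clear, turned the case 90° and tilted it sideways instead, with no contact or harm.

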